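# Check the hand lever at the till

### The job

On the shop counter a hand-brake lever is shown on a short length of handlebar. With the backs of the fingers press the lever in, gently, until it comes up against its stop, keep it there for a good second to see that it stops short of the bar, then let it spring all the way back out and move clear. Do not grip the lever or take it between the fingers, do not touch the bar, and leave the things lying around it alone.

Things in the scene. Friction and masses are not known exactly. Their poses are not given: they have to be found in the camera images.
- stand: Fixed stand, screwed to the counter: dark wooden plinth 120 (x) by 300 (y) by 20 mm with two iron posts at y = -115 and +115 mm that carry the handlebar. Origin under the plinth's middle, on the counter; z up. The lever side of the stand is its -x side, which looks roughly to the robot.
- bar: Steel handlebar, fixed, round, 22 mm in diameter, 270 mm long along the stand's y axis, centreline 85 mm above the counter, over the stand's origin. An iron bracket on it at y = +75 mm (68 to 102 mm high, 24 mm wide) reaches 48 mm out to -x and holds the lever's pivot. Origin and axes as the stand's. Not to be touched.
- lever (a joint): Lever angle about its upright pivot, rad: 0 sprung out, 0.40 fully in at its stop, which gives a little if pushed harder. A spring returns it to 0 when let go: 0.3 N m at 0, 0.7 N m at 0.40 (3.5 to 8 N when pressed 85 mm from the pivot). At the stop the lever still clears the bar by 21 mm along the blade, 14 mm at its end.
- blade (a point): Centre of the lever's blade section, 85 mm from the pivot: a good place to press. Blade brass, straight, 12 mm thick (x), 18 mm tall, centred 85 mm above the counter, ending in a red ball of 22 mm centred 118 mm from the pivot. Turns with the lever: x square to the blade, towards the bar (the way to press), y along it to the pivot, z up. Free below down to 20 mm.
- pivot (a point): Lever pivot, upright axis, 85 mm above the counter; in the stand's frame 42 mm to -x of the bar's centreline, at y = +75 mm. At joint 0 the blade runs from here towards the stand's -y, splayed 0.35 rad away from the bar; pressing turns it counter-clockwise seen from above. Axes as those of the blade point.
- cash_box: Loose green tin cash box with brass latch, 156 by 206 by 88 mm, a wire handle on top to 103 mm, 1 to 2.3 kg; origin under its middle. Bystander.
- pipe_wrench: Loose small iron pipe wrench, red handle, lying flat, 220 mm long along y, 60 mm wide, 18 mm high; origin near its middle on the counter. Bystander.
- padlock: Loose red steel padlock lying flat, body 45 by 50 by 20 mm, shackle to +x out to 59 mm; origin under the body's middle. Bystander.
- file_handle: Loose turned boxwood file handle standing upright on its butt, 34 mm in diameter, 105 mm tall; origin under its middle. Bystander, easily knocked over.

How it is judged (in metres and radians):
On the way:
1. the fingers hold the lever in against its stop (value of joint lever above 0.37 rad and contact force between the fingers and lever above 1 N), for 0.7 s.
At the end, for the whole second after the job is handed in: After the lever has been held within 0.03 rad of its stop by the fingers for 0.7 s it is back out (within 0.04 rad), and the cash box, wrench, padlock and file handle rest within 15 mm of where they began, the file handle upright (value of joint lever below 0.04 rad and distance of each of cash_box, pipe_wrench, padlock, file_handle from where it was at the start of the episode below 0.015 m and linear speed of each of cash_box, pipe_wrench, padlock, file_handle below 0.02 m/s and angle between file_handle's own z axis and vertical below 0.15 rad); the robot touches nothing.
It fails at once if the lever is forced: pressed with more than 35 N (contact force between any of the fingers, the arm and lever above 35 N).
It fails at once if the lever is gripped or taken between the fingers (grasp point on or behind the blade while the fingers touch it) (contact force between the fingers and lever above 0.5 N and x of the grasp point in the frame of blade above -0.006 m and z of the grasp point in the frame of blade between -0.04 and 0.02 m).
It fails at once if the robot touches the bar (contact force between any of the fingers, the arm and bar above 1 N).
It fails at once if the cash box, wrench, padlock or file handle is moved or lifted by more than 15 mm (distance of any of cash_box, pipe_wrench, padlock, file_handle from where it was at the start of the episode above 0.015 m).
It also fails if it takes over 45 s, if anything falls off the work surface, if the arm or the gripper's body presses on something with over 40 N, if the wrist force passes 120 N, or if a joint passes its speed limit or range.

### The arm

A 6-joint arm with a two-finger parallel gripper is mounted at the origin on the work surface. World frame = base frame: x ahead of the robot, y to its left, z up, the work surface at z = 0. Lengths are in mm, angles in rad, forces in N, time in s.
With the tool pointing down it reaches from about 275 to 1000 mm from the base axis. Payload 8.4 kg.
Tool frame: the origin (TCP) lies on the centre line of the jaws, within the pads' length; the fingertips stand 17 mm ahead of it and the grasp point (between the pads) lies 2 mm behind it (r.tcp_to_tips is the z of the fingertips in the tool frame, in mm); z points along the fingers, y is the direction in which the jaws open and shut (so a half turn about z gives the same grasp; the last joint's range is limited). The gripper opens to 85 mm and grips with 20 to 120 N. Pads are 22 mm wide; open, the fingers measure 114 mm over their backs; the gripper's body (76 mm by 85 mm) begins 54 mm behind the grasp point. The pads swing forward as they close: fully open they stand 13 mm farther back than shut.
Start: joints at [-1.207, 0.353, 1.633, -0, 1.155, -0.002], TCP at [223.559, -583.652, 248.281] pointing down, gripper open.
Joint ranges: [-2.63, 2.63], [-0.92, 2.1], [0.06, 2.66], [-1.3, 4.44], [0, 2.69], [-3.02, 3.02]. Speed limits (rad/s): [2.22, 2.22, 2.79, 3.14, 3.14, 3.14].

### API

Orientations are given as [roll, pitch, yaw] about the fixed x, y, z axes, in that order (R = Rz(yaw) Ry(pitch) Rx(roll)).
In Python, from rig import r, cams, job gives the robot as it stands.
- The arm moves only by the tool drive_tool, never from a script. Its argument "deltas" is a list of rows, each a list of 4 numbers: the shift along the tool's x, y, z in cm, then the turn about the tool's z in rad. In form: [[x, y, z, roll], ...]. A call has 1 to 12 rows; each row shifts and turns the commanded pose from where the row before left it, along the tool's axes as they then stand; what a row does not reach is not made up. A row lasts 1/12 s, in which the tool goes at most 41.7 mm and 7.16 degrees, less where a joint would pass 70% of its speed; a pose out of reach is approached as far as the arm can. A call with a gripper value outside its range is refused whole. "jaw" is the closure, from 0 (fully open) to 1 (shut), set as the call begins (left out, the last holds). The fingers move at their own pace and stop on an object; "force" is the grip in N (left out, the last holds). Time passes only in rows, so rows that do not move let the fingers close. It gives the time, the measured TCP pose, the force and the opening at its end, in the units of the state.
- r.sense(): the state, without advancing time (a new reading comes with each control period).
- cams.grab_frame(name): name is "side" or "top" or "wrist"; returns (picture, depth): 384x512x3 uint8, red, green, blue; 384x512 float32, mm along the optical axis (not along the pixel's ray), 0 where there is no reading.
- cams.camera_params(name): a dict with "fx", "fy", "cx", "cy" (pixels), "R" (3x3) and "t" (3): a world point X has camera coordinates R X + t. Camera axes: x right, y down, z forward; pixel columns grow to the right and rows downward; lengths in mm; the calibration is good to about 2 mm. A picture is of the moment at which its call begins: read the wrist's pose just before it. camera_params takes no time and is no camera call; for the wrist camera it gives the pose at the moment of the call.
- job.sign_off(): hands the job in, once; it reports no verdict.
The state is a dict: "clock": time; "qpos": joint angles; "qvel": joint speeds; "joint_efforts": joint torques, N m; "eef_pos": TCP position; "tcp_rot": TCP orientation; "contact_force": force on the tool from outside, world axes, zero at the start; "wrist_torque": the same for the moment, N m; "opening": opening from 0.0 (shut) to 1.0 (fully open).
Only numpy, scipy, OpenCV 4.12 (cv2) and the standard library are available. Lean on these libraries where they do the work, as an engineer would, in place of code of your own. Each camera call takes 0.05 s, during which the arm holds its last target. There are 200 camera calls.

## Working session

There is one attempt and no reset: what is moved stays moved. The work goes in short steps, Python scripts to look and compute and a tool call to move; the robot and the scene stay as the last step left them, time stands still between calls to the robot, and variables do not carry over. Pictures are saved under pics/ and viewed, about 8 in all and at most 12, crops included, and the job is handed in when it is done.

Besides the shell and the picture viewer there is one more tool, called after "Call:" by a JSON object that holds its "op" and its "data", one argument or row to a line. drive_tool: Moves the arm, as the interface text tells. Its arguments: {"type":"object","properties":{"deltas":{"type":"array"},"jaw":{"type":"number"},"force":{"type":"number"}},"required":["deltas"]}

```bash
mkdir -p pics; python3 - <<'E'
from rig import r,cams,job
import cv2,numpy as np
s=r.sense();print(s['clock'],s['eef_pos'],s['tcp_rot'],s['opening'],s['contact_force'])
for n in ('side','top'):
    im,d=cams.grab_frame(n);p=cams.camera_params(n)
    np.savez(f'{n}.npz',im=im,d=d,K=np.array([p['fx'],p['fy'],p['cx'],p['cy']]),R=p['R'],t=p['t'])
    cv2.imwrite(f'pics/{n}0.png',im[:,:,::-1]);print(n,-np.array(p['R']).T@p['t'])
E
```

```text
0.0 [ 223.41004296 -583.21474339  247.53524925] [-3.14015793e+00 -2.54589089e-05  3.65816759e-01] 0.9998721835042831 [ 0.41984214 -1.11019188 -0.08621409]
side [ 534.25362888 -800.4293218   574.97760291]
top [429.03383818  80.02736453 907.50247534]
```

View pics/top0.png

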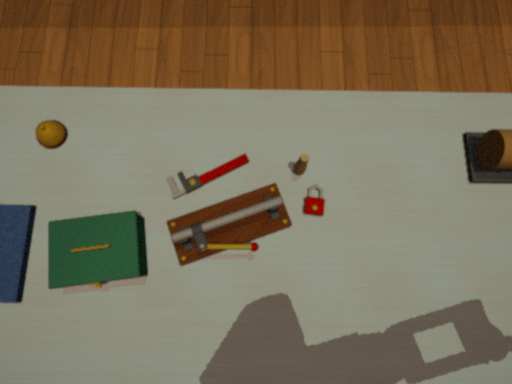

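View pics/side0.png

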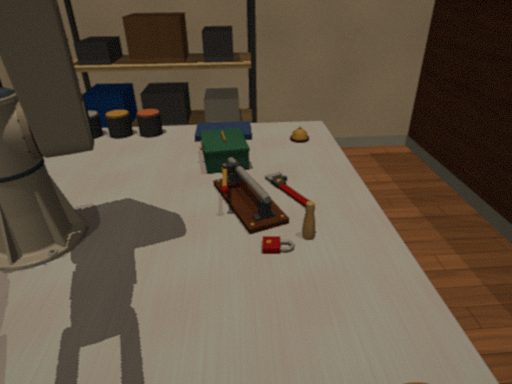

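The top view shows the plinth around (229,223), the bar from (175,238) to (282,202), the brass blade from (207,246) to the red ball at (255,247), and the padlock and file handle to the right. In the side view the space on the lever's robot side is free.

```bash
cat > h.py <<'E'
import numpy as np,cv2
def load(n): z=np.load(n+'.npz'); return z['im'],z['d'],z['K'],z['R'],z['t']
def ray(u,v,K,R,t,z):
    d=R.T@np.array([(u-K[2])/K[0],(v-K[3])/K[1],1.]);c=-R.T@t
    return c+d*(z-c[2])/d[2]
E
python3 - <<'E'
from h import *
im,d,K,R,t=load('top')
hsv=cv2.cvtColor(im,cv2.COLOR_RGB2HSV)
def mask(lo,hi,box):
    m=cv2.inRange(hsv,lo,hi);b=np.zeros_like(m);x0,y0,x1,y1=box;b[y0:y1,x0:x1]=255;return m&b
box=(160,180,295,268)
wood=mask((0,90,20),(18,255,140),box)
c=max(cv2.findContours(cv2.morphologyEx(wood,cv2.MORPH_CLOSE,np.ones((9,9))),0,1)[0],key=cv2.contourArea)
rect=cv2.minAreaRect(c);P=np.array([ray(*p,K,R,t,20) for p in cv2.boxPoints(rect)])
print('plinth',P.round(0).tolist(),P.mean(0))
e=[P[1]-P[0],P[2]-P[1]];print([np.linalg.norm(x) for x in e]);l=max(e,key=np.linalg.norm)
l=l*np.sign(l[1]);print('stand yaw',np.arctan2(-l[0],l[1]))
br=mask((22,150,90),(34,255,255),(206,238,254,254));v,u=np.nonzero(br)
Q=np.array([ray(a,b,K,R,t,94) for a,b in zip(u,v)]);
vx,vy,x0,y0=cv2.fitLine(Q[:,:2].astype(np.float32),cv2.DIST_L2,0,.01,.01).ravel();print('blade n',len(u),'c',Q.mean(0),'dir',vx,vy, Q.min(0),Q.max(0))
rd=mask((0,170,90),(8,255,255),(240,238,265,256))|mask((172,170,90),(180,255,255),(240,238,265,256));v,u=np.nonzero(rd);print('ball',len(u),u.mean(),v.mean(),ray(u.mean(),v.mean(),K,R,t,88))
# depth-based bar: points 80-100 high
U,V=np.meshgrid(np.arange(512),np.arange(384));C=np.stack([(U-K[2])/K[0]*d,(V-K[3])/K[1]*d,d],-1);W=(C-t)@R
for n,(x0,y0,x1,y1) in dict(bar=(215,195,285,228)).items():
    w=W[y0:y1,x0:x1].reshape(-1,3);w=w[(w[:,2]>86)&(w[:,2]<104)];f=cv2.fitLine(w[:,:2].astype(np.float32),cv2.DIST_L2,0,.01,.01).ravel();print(n,len(w),w.mean(0),f)
print('ballpx W',W[247,255],'blade W',W[246,230],'table',W[300,100])
for n,(u,v,z) in dict(box=(98,249,88),file=(304,157,105),filebase=(298,170,0),lock=(314,207,20)).items(): print(n,ray(u,v,K,R,t,z).round())
E
```

```text
plinth [[560.0, 294.0, 20.0], [668.0, 10.0, 20.0], [528.0, -38.0, 20.0], [427.0, 238.0, 20.0]] [545.75749964 126.06090631  20.        ]
[np.float64(303.99608052791996), np.float64(147.8255646179532)]
stand yaw 0.36447746681793636
blade n 171 c [493.58894498 123.62507925  94.        ] dir 0.004900869 -0.999988 [489.06875865  76.38821983  94.        ] [499.01421915 172.92238001  94.        ]
ball 34 254.2941176470588 246.26470588235293 [494.84707773  66.44768589  88.        ]
bar 626 [575.4081915   83.22570358  93.87217122] [ 3.5763735e-01 -9.3386054e-01  5.7540820e+02  8.3225700e+01]
ballpx W [492.41680833  64.98050551  97.76967953] blade W [494.19140129 122.30845694  94.64473113] table [429.03383818  80.02736453 907.50247534]
box [484. 427.  88.]
file [708. -51. 105.]
filebase [707. -51.  -0.]
lock [603. -87.  20.]
```

Call:
{"op": "drive_tool", "data": {
  "deltas": [
    [1.8,-2.3,0,0],
    [1.8,-2.3,0,0],
    [1.8,-2.3,0,0],
    [1.8,-2.3,0,0],
    [1.8,-2.3,0,0],
    [1.8,-2.3,0,0],
    [1.8,-2.3,0,0],
    [1.8,-2.3,0,0],
    [1.8,-2.3,0,0],
    [1.8,-2.3,0,0],
    [1.8,-2.3,0,0],
    [1.8,-2.3,0,0]
  ],
  "jaw": 1,
  "force": 30
}}

```text
clock: 1.1
eef_pos: [326.5, -247.2, 248.1]
tcp_rot: [-3.141, 0.0, 0.365]
contact_force: [1.6, -0.2, 0.3]
opening: 0.001
```

Call:
{"op": "drive_tool", "data": {
  "deltas": [
    [1.8,-2.3,0,0],
    [1.8,-2.3,0,0],
    [1.8,-2.3,0,0],
    [1.8,-2.3,0,0],
    [1.8,-2.3,0,0],
    [1.8,-2.3,0,0],
    [1.8,-2.3,0,0],
    [1.8,-2.3,0,0],
    [1.8,-2.3,0,0],
    [1.8,-2.3,0,0],
    [1.8,-2.3,0,0],
    [0,0,0,0]
  ]
}}

```text
clock: 2.1
eef_pos: [422.2, 62.1, 248.4]
tcp_rot: [-3.141, -0.002, 0.368]
contact_force: [0.8, 0.3, -0.2]
opening: 0.0
```

Call:
{"op": "drive_tool", "data": {
  "deltas": [
    [0,0,0,-0.12],
    [0,0,0,-0.12],
    [0,0,0,-0.12],
    [0,0,0,-0.12],
    [0,0,0,-0.12],
    [0,0,0,-0.12],
    [0,0,0,-0.12],
    [0,0,0,-0.12],
    [0,0,0,-0.12],
    [0,0,0,-0.12],
    [0,0,0,-0.12],
    [0,0,0,-0.08]
  ]
}}

```text
clock: 3.1
eef_pos: [420.6, 58.1, 248.1]
tcp_rot: [-3.141, 0.0, 1.772]
contact_force: [-0.0, 0.5, 0.1]
opening: 0.002
```

Call:
{"op": "drive_tool", "data": {
  "deltas": [
    [0.65,0,2,0],
    [0.65,0,2,0],
    [0.65,0,2,0],
    [0.65,0,2,0],
    [0,0,2,0],
    [0,0,2,0],
    [0,0,2,0],
    [0,0,2.2,0],
    [0,0,0,0],
    [0,0,0,0]
  ]
}}

```text
clock: 3.93
eef_pos: [414.9, 83.5, 85.7]
tcp_rot: [-3.138, 0.0, 1.766]
contact_force: [-0.6, 0.0, 0.2]
opening: 0.002
```

```bash
python3 - <<'E'
from rig import r,cams
import cv2,numpy as np
o=[]
for n,(x,y) in dict(side=(170,140),top=(150,170)).items():
    im,d=cams.grab_frame(n);o.append(cv2.resize(im[y:y+100,x:x+130,::-1],None,fx=3,fy=3,interpolation=2))
cv2.imwrite('pics/c1.png',np.hstack(o));s=r.sense();print(s['eef_pos'],s['contact_force'])
E
```

```text
[416.39030271  83.88132859  87.1165712 ] [-0.10592515 -0.01899643 -0.276178  ]
```

View pics/c1.png

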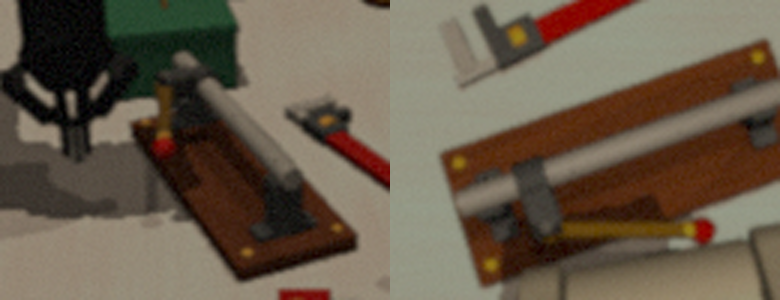

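The side crop shows the shut fingers (75,155) in front of the blade, clear of everything. The knuckles sit well above the bar's height. In the top crop the blade is still out. I'll raise the tool a little and close in.

Call:
{"op": "drive_tool", "data": {
  "deltas": [
    [0,0.6,-0.3,0],
    [0,0.8,0,0],
    [0,0.8,0,0],
    [0,0.8,0,0],
    [0,0.8,0,0],
    [0,0.4,0,0],
    [0,0.2,0,0],
    [0,0.2,0,0],
    [0,0,0,0]
  ]
}}

```text
clock: 4.78
eef_pos: [461.1, 92.9, 89.1]
tcp_rot: [-3.141, -0.0, 1.766]
contact_force: [0.5, 0.3, 0.6]
opening: -0.001
```

Call:
{"op": "drive_tool", "data": {
  "deltas": [
    [0,0.2,0,0],
    [0,0.2,0,0],
    [0,0.2,0,0],
    [0,0.2,0,0],
    [0,0.2,0,0],
    [0,0.2,0,0],
    [0,0,0,0]
  ]
}}

```text
clock: 5.37
eef_pos: [473.4, 95.3, 89.4]
tcp_rot: [3.141, -0.0, 1.766]
contact_force: [-1.1, 0.8, -0.3]
opening: -0.0
```

```bash
python3 - <<'E'
from rig import r,cams
import cv2,numpy as np
o=[]
for n,(x,y) in dict(side=(170,140),top=(150,170)).items():
    im,d=cams.grab_frame(n);o.append(cv2.resize(im[y:y+100,x:x+130,::-1],None,fx=3,fy=3,interpolation=2))
cv2.imwrite('pics/c2.png',np.hstack(o));s=r.sense();print(s['eef_pos'],s['contact_force'])
E
```

```text
[472.84356401  95.19883314  89.25903434] [-0.00938988 -0.08462894 -0.37290062]
```

View pics/c2.png

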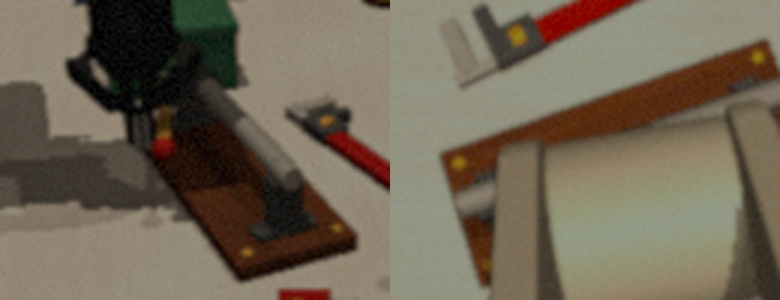

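```bash
python3 - <<'E'
from h import *
im,d,K,R,t=load('side')
for off in (15,30,45,57):
  for z in (72,90,110,125,140):
    X=np.array([473+.98*off,95+.2*off,z]);c=R@X+t;u=K[0]*c[0]/c[2]+K[2];v=K[1]*c[1]/c[2]+K[3];print(off,z,round((u-170)*3),round((v-140)*3))
E
```

```text
15 72 155 144
15 90 154 127
15 110 153 108
15 125 152 93
15 140 151 79
30 72 171 141
30 90 170 125
30 110 169 106
30 125 168 91
30 140 167 77
45 72 187 139
45 90 186 122
45 110 185 104
45 125 184 89
45 140 183 75
57 72 199 137
57 90 198 121
57 110 197 102
57 125 197 88
57 140 196 73
```

Contact is just about made, and the knuckle links clear the bar. Pressing slowly.

Call:
{"op": "drive_tool", "data": {
  "deltas": [
    [0,0.2,0,0],
    [0,0.2,0,0],
    [0,0.2,0,0],
    [0,0.2,0,0],
    [0,0,0,0]
  ]
}}

```text
clock: 5.88
eef_pos: [480.1, 96.4, 89.0]
tcp_rot: [-3.14, 0.0, 1.766]
contact_force: [-3.2, -2.0, 0.1]
opening: -0.002
```

Call:
{"op": "drive_tool", "data": {
  "deltas": [
    [0,0.2,0,0],
    [0,0.2,0,0],
    [0,0.2,0,0],
    [0,0.2,0,0],
    [0,0.2,0,0],
    [0,0.2,0,0],
    [0,0,0,0],
    [0,0,0,0]
  ]
}}

```text
clock: 6.55
eef_pos: [491.3, 98.4, 88.8]
tcp_rot: [-3.139, 0.001, 1.766]
contact_force: [-4.5, -4.5, 0.3]
opening: -0.002
```

Call:
{"op": "drive_tool", "data": {
  "deltas": [
    [0,0.2,0,0],
    [0,0.2,0,0],
    [0,0.2,0,0],
    [0,0.2,0,0],
    [0,0.2,0,0],
    [0,0,0,0],
    [0,0,0,0]
  ]
}}

```text
clock: 7.13
eef_pos: [500.7, 100.2, 88.8]
tcp_rot: [-3.138, 0.001, 1.766]
contact_force: [-6.7, -6.1, 2.7]
opening: 0.002
```

Call:
{"op": "drive_tool", "data": {
  "deltas": [
    [0,0.1,0,0],
    [0,0.1,0,0],
    [0,0.1,0,0],
    [0,0,0,0],
    [0,0,0,0]
  ]
}}

```text
clock: 7.55
eef_pos: [503.5, 100.8, 88.8]
tcp_rot: [-3.138, 0.001, 1.766]
contact_force: [-6.9, -5.5, 1.8]
opening: 0.007
```

Call:
{"op": "drive_tool", "data": {
  "deltas": [
    [0,0.1,0,0],
    [0,0.1,0,0],
    [0,0,0,0],
    [0,0,0,0]
  ]
}}

```text
clock: 7.88
eef_pos: [505.3, 101.3, 88.7]
tcp_rot: [-3.138, 0.0, 1.766]
contact_force: [-7.3, -4.4, 2.3]
opening: 0.001
```

Call:
{"op": "drive_tool", "data": {
  "deltas": [
    [0,0.1,0,0],
    [0,0.1,0,0],
    [0,0,0,0],
    [0,0,0,0]
  ]
}}

```text
clock: 8.22
eef_pos: [507.1, 101.9, 88.7]
tcp_rot: [-3.137, 0.0, 1.766]
contact_force: [-8.0, -4.3, 4.1]
opening: -0.0
```

```bash
python3 - <<'E'
from rig import r,cams
import cv2,numpy as np
from h import *
o=[]
for n,(x,y) in dict(side=(180,140),top=(150,170)).items():
    im,d=cams.grab_frame(n);o.append(cv2.resize(im[y:y+100,x:x+130,::-1],None,fx=3,fy=3,interpolation=2))
    if n=='side':
        hsv=cv2.cvtColor(im,cv2.COLOR_RGB2HSV)[170:215,200:260];m=cv2.inRange(hsv,(0,170,60),(6,255,255))|cv2.inRange(hsv,(174,170,60),(180,255,255));v,u=np.nonzero(m);_,_,K,R,t=load('side');print('ball',len(u),ray(u.mean()+200,v.mean()+170,K,R,t,85))
        im0=load('side')[0];hsv=cv2.cvtColor(im0,cv2.COLOR_RGB2HSV)[170:215,200:260];m=cv2.inRange(hsv,(0,170,60),(6,255,255))|cv2.inRange(hsv,(174,170,60),(180,255,255));v,u=np.nonzero(m);print('ball0',len(u),ray(u.mean()+200,v.mean()+170,K,R,t,85))
cv2.imwrite('pics/c3.png',np.hstack(o));s=r.sense();print(s['eef_pos'],s['contact_force'])
E
```

```text
ball 35 [540.02391143  78.69239597  85.        ]
ball0 38 [495.29985683  70.17303984  85.        ]
[507.06762747 101.87094695  88.71251201] [-8.13665302 -3.70032482  3.74132746]
```

View pics/c3.png

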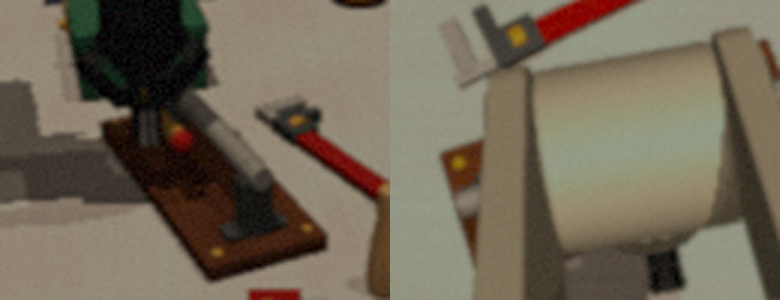

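The ball at (180,140) in the side crop has moved 45 mm, about 0.39 rad. I'll ease on until the force shows the stop.

Call:
{"op": "drive_tool", "data": {
  "deltas": [
    [0,0.1,0,0],
    [0,0,0,0],
    [0,0,0,0]
  ]
}}

```text
clock: 8.57
eef_pos: [508.0, 102.1, 88.7]
tcp_rot: [-3.137, 0.0, 1.766]
contact_force: [-7.8, -2.9, 2.8]
opening: 0.001
```

Call:
{"op": "drive_tool", "data": {
  "deltas": [
    [0,0.1,0,0],
    [0,0,0,0],
    [0,0,0,0]
  ]
}}

```text
clock: 8.82
eef_pos: [508.6, 102.3, 88.7]
tcp_rot: [-3.136, -0.0, 1.766]
contact_force: [-9.4, -3.2, 4.4]
opening: -0.0
```

Call:
{"op": "drive_tool", "data": {
  "deltas": [
    [0,0.1,0,0],
    [0,0,0,0],
    [0,0,0,0]
  ]
}}

```text
clock: 9.07
eef_pos: [508.8, 102.3, 88.6]
tcp_rot: [-3.135, -0.0, 1.766]
contact_force: [-11.9, -3.3, 6.7]
opening: -0.004
```

Call:
{"op": "drive_tool", "data": {
  "deltas": [
    [0,0.1,0,0],
    [0,0,0,0],
    [0,0,0,0]
  ]
}}

```text
clock: 9.32
eef_pos: [508.9, 102.4, 88.5]
tcp_rot: [-3.133, -0.0, 1.766]
contact_force: [-15.7, -3.0, 9.0]
opening: -0.005
```

The tool has stopped moving and the force has risen to 16 N, so the lever is at its stop. Holding for about 1.5 s.

Call:
{"op": "drive_tool", "data": {
  "deltas": [
    [0,0,0,0],
    [0,0,0,0],
    [0,0,0,0],
    [0,0,0,0],
    [0,0,0,0],
    [0,0,0,0],
    [0,0,0,0],
    [0,0,0,0],
    [0,0,0,0],
    [0,0,0,0],
    [0,0,0,0],
    [0,0,0,0]
  ]
}}

```text
clock: 10.32
eef_pos: [508.9, 102.4, 88.5]
tcp_rot: [-3.133, -0.0, 1.766]
contact_force: [-14.8, -3.5, 9.4]
opening: -0.001
```

```bash
python3 - <<'E'
from rig import r,cams
from h import *
im,d=cams.grab_frame('side');_,_,K,R,t=load('side')
hsv=cv2.cvtColor(im,cv2.COLOR_RGB2HSV)[170:215,200:260];m=cv2.inRange(hsv,(0,170,60),(6,255,255))|cv2.inRange(hsv,(174,170,60),(180,255,255));v,u=np.nonzero(m)
b=ray(u.mean()+200,v.mean()+170,K,R,t,85);c=np.hypot(b[0]-495.3,b[1]-70.2);print(b,2*np.arcsin(c/236));print(r.sense()['contact_force'])
E
```

```text
[542.33347675  79.83077408  85.        ] 0.40971887766015114
[-14.80605363  -4.03736072   9.4309266 ]
```

Call:
{"op": "drive_tool", "data": {
  "deltas": [
    [0,0,0,0],
    [0,0,0,0],
    [0,0,0,0],
    [0,0,0,0],
    [0,0,0,0],
    [0,0,0,0]
  ]
}}

```text
clock: 10.87
eef_pos: [508.9, 102.4, 88.5]
tcp_rot: [-3.133, -0.0, 1.766]
contact_force: [-15.6, -3.7, 9.8]
opening: 0.002
```

Held at about 0.41 rad by camera, roughly 15 N. Releasing slowly and backing off, then rising.

Call:
{"op": "drive_tool", "data": {
  "deltas": [
    [0,-0.3,0,0],
    [0,-0.3,0,0],
    [0,-0.3,0,0],
    [0,-0.3,0,0],
    [0,-0.3,0,0],
    [0,-0.3,0,0],
    [0,-0.3,0,0],
    [0,-0.3,0,0],
    [0,-0.3,0,0],
    [0,-0.3,0,0],
    [0,-0.3,0,0],
    [0,-0.3,0,0]
  ]
}}

```text
clock: 11.87
eef_pos: [477.7, 96.4, 89.3]
tcp_rot: [3.141, -0.0, 1.766]
contact_force: [-3.5, 2.3, -1.1]
opening: -0.004
```

Call:
{"op": "drive_tool", "data": {
  "deltas": [
    [0,-0.3,0,0],
    [0,-0.5,0,0],
    [0,-1,0,0],
    [0,-1,0,0],
    [0,-1,0,0],
    [0,-1.5,0,0],
    [0,-2,0,0],
    [0,-2,0,0],
    [0,-2,0,0],
    [0,-1,0,0],
    [0,0,0,0],
    [0,0,0,0]
  ]
}}

```text
clock: 12.87
eef_pos: [357.6, 72.4, 89.6]
tcp_rot: [3.14, 0.0, 1.766]
contact_force: [0.8, 0.3, 0.3]
opening: 0.0
```

```bash
python3 - <<'E'
from rig import r,cams
from h import *
o=[]
for n,(x,y) in dict(side=(170,120),top=(150,145)).items():
    im,d=cams.grab_frame(n);o.append(cv2.resize(im[y:y+135,x:x+180,::-1],None,fx=2.2,fy=2.2,interpolation=2))
    if n=='side':
        _,_,K,R,t=load('side')
        hsv=cv2.cvtColor(im,cv2.COLOR_RGB2HSV)[170:215,200:260];m=cv2.inRange(hsv,(0,170,60),(6,255,255))|cv2.inRange(hsv,(174,170,60),(180,255,255));v,u=np.nonzero(m)
        print(ray(u.mean()+200,v.mean()+170,K,R,t,85))
        im0=load('side')[0];df=cv2.absdiff(im,im0).max(2)[120:255,255:350];print('changed px around bystanders',(df>60).sum())
cv2.imwrite('pics/c4.png',np.hstack(o));s=r.sense();print(s['eef_pos'],s['contact_force'],s['clock'])
E
```

```text
[496.09098881  66.24633525  85.        ]
changed px around bystanders 0
[358.65662225  72.61560856  89.64644072] [ 0.23400648 -0.06288298  0.52626516] 12.9667
```

View pics/c4.png

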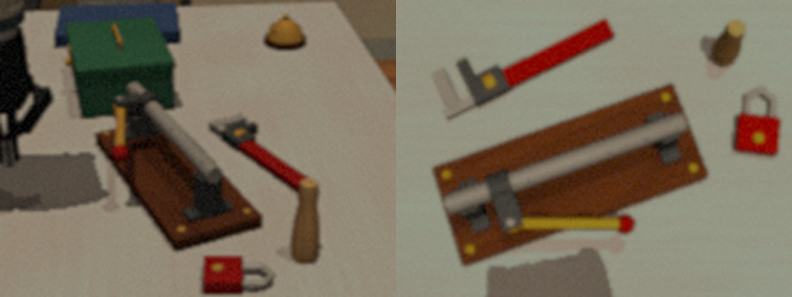

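The lever is back out (ball at (120,152) in the side crop and (626,223) in the top crop). The bystanders are unmoved and the gripper is clear.

```bash
python3 - <<'E'
from rig import job
print(job.sign_off())
E
```

```text
the job is handed in; nothing more can be done
None
```

I pressed the lever in to its stop with the backs of the shut fingers, held it about 1.5 s, let it spring back, backed off about 115 mm and handed the job in at about 13 s. The sign-off reports no verdict.

- **At the stop:** the tool stopped advancing and the force rose from about 8 N to about 16 N along the press direction (about 18 N in all). The side camera put the lever at about 0.41 rad, against a stop of 0.40. That is my own estimate from the ball's movement.
- **Back out:** the ball returned to its starting x within 1 mm. Its y read 4 mm off between the two side pictures, but that lies almost along the blade, so it says little about the angle. The finger shadow may have shifted the colour patch.
- **Surroundings:** I saw no changed pixels around the wrench, padlock and file handle in the side view. The cash box looked unmoved in the final pictures, but I did not measure it. The force reading was near zero at the end, so the robot was touching nothing.
- **Bar:** I checked the clearance only by projecting the knuckle links into the side view, and they passed above the bar and in front of it.

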